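# Pin the tail jaw of a sash clamp

### The arm

A 6-joint arm with a two-finger parallel gripper is mounted at the origin on the work surface; the furniture and walls round the work are solid. World frame = base frame: x ahead of the robot, y to its left, z up, the work surface at z = 0. Lengths are in m, angles in rad, forces in N, time in s.
With the tool pointing down it reaches from about 0.4 to 0.825 m from the base axis. Payload 7 kg.
Tool frame: the origin (TCP) lies between the finger pads; the fingertips stand 8 mm ahead of it and the grasp point (between the pads) lies 11 mm behind it (arm.finger_overhang is the distance from the TCP to the fingertips, in m); z points along the fingers, y is the line along which they close (so a half turn about z gives the same grasp; the last joint's range is limited). The gripper opens to 88 mm and grips with 3 to 60 N. Pads are 19 mm wide; open, the fingers measure 130 mm over their backs; the gripper's body (78 mm by 193 mm) begins 47 mm behind the grasp point.
Start: joints at [1.443, 0.359, 0.012, 0, -1.224, -0.288], TCP at [0.273, 0.617, 0.198] pointing down, gripper open.
Joint ranges: [-3.07, 3.07], [-1.43, 2.12], [-1.02, 1.25], [-3.03, 1.67], [-3.05, -0], [-3.03, 3.03]. Speed limits (rad/s): [2.39, 2.39, 3.01, 3.14, 3.14, 3.14].

### API

Orientations are given as [roll, pitch, yaw] about the fixed x, y, z axes, in that order (R = Rz(yaw) Ry(pitch) Rx(roll)).
In Python, from station import arm gives the robot as it stands.
- The arm moves only by the tool move_arm, never from a script. Its argument "rows" is text: rows parted by semicolons, each of 7 numbers parted by spaces: the turn, a rotation vector about the tool's x, y, z in degrees, then the shift along the tool's x, y, z in m, then the finger opening in m, from 0 to 0.0876. A call has 1 to 8 rows; each row shifts and turns the commanded pose from where the row before left it, along the tool's axes as they then stand; what a row does not reach is not made up. A row lasts 1/8 s, in which the tool goes at most 62.5 mm and 10.7 degrees, less where a joint would pass 70% of its speed; a pose out of reach is approached as far as the arm can. A call is refused whole if a number of a shift passes 0.0625 or a number of a turn 10.7, either way. A call with a gripper value outside its range is refused whole. The fingers move at their own pace and stop on an object; "squeeze" is the grip in N (left out, the last holds). Time passes only in rows, so rows that do not move let the fingers close. It gives the time, the measured TCP pose, the force, the opening and the grip force at its end, in the units of the state.
- arm.get_state(): the state, without advancing time (a new reading comes with each control period).
- arm.grab_frame(name): name is "scene" or "top"; returns (picture, depth): 400x640x3 uint8, blue, green, red; 400x640 float32, m along the optical axis (not along the pixel's ray), 0 where there is no reading.
- arm.camera_model(name): a dict with "mtx" (3x3 intrinsics, pixels), "k1" (the pictures are not rectified: a ray, as slopes to the right and down, at radius r is drawn at 1 + k1 r^2 times it, then the intrinsics apply), "camera_from_world" (4x4, takes a point from world to camera coordinates). Camera axes: x right, y down, z forward; pixel columns grow to the right and rows downward; lengths in m; the calibration is good to about 2 mm. A picture is of the moment at which its call begins. camera_model takes no time and is no camera call.
- arm.job_done(): hands the job in; it is judged then, once.
The state is a dict: "t": time; "q": joint angles; "qd": joint speeds; "joint_efforts": joint torques, N m; "eef_pos": TCP position; "ee_rot": TCP orientation; "force": force on the tool from outside, world axes, zero at the start; "moment": the same for the moment, N m; "width": finger opening in m; "gripper_force": force on a finger pad.
Only numpy, scipy, OpenCV 4.12 (cv2) and the standard library are available. Lean on these libraries where they do the work, as an engineer would, in place of code of your own. Each camera call takes 0.05 s, during which the arm holds its last target. There are 200 camera calls.

### The job

Get the sash clamp ready for gluing the hexagonal soundbox: take the clamp's pin out of the wooden block, bring the loose tail jaw along the bar to the next bar hole towards the soundbox, and push the pin fully home through the jaw and the bar so that the jaw is locked; the jaw hides the bar hole as it slides over it, so feel for it with the pin. Leave the soundbox lying where it is and do not knock the glue jar.

Things in the scene. Friction and masses are not known exactly. Their poses are not given: they have to be found in the camera images.
- pin: steel clamp pin, upright in one of the block's two holes (the other holds a plain nail punch). Origin: centre of its lower end, z up along it. Shank 10 mm thick, z 0 to 40 mm, lowest 4 mm tapering to 6 mm; collar 18 mm wide, z 40 to 44; flat grip tab z 44 to 78, 20 mm wide along x, 9 mm thick along y: grip it across y. About 60 g
- pin_block: fixed wooden block, 50 x 104 x 45 mm high (x, y, z). Origin: centre of its underside. Vertical holes 12 mm wide, 40 mm deep, at y = -24 and +24 mm; the pin stands in one with its collar on the block's top; the punch in the other is 95 mm long, 10 mm thick, its top 100 mm above the bench
- clamp: grey sash clamp lying on its side, fixed. Origin: on the bench under the flat bar (30 mm wide, top 32 mm and bottom 24 mm above the bench), which runs along y; +y leads to soundbox and screw, jaws reach to +x. Vertical 12 mm holes, 60 mm apart, go through the bar's middle; the one to use is at y = +40 mm give or take 8 mm (bar shifted in the head); the tail jaw hides it on the way, so feel for it
- tail_slide (a joint): travel of the tail jaw along the bar in m: 0 with its pin hole at the clamp's y = 0, growing along +y towards the soundbox. Starts at 0 to 0.022, can go to 0.075, must end at the bar hole, 0.032 to 0.048. About 2.5 N of friction; stays where left; a pin standing in its hole drags it along
- slide_hole (a point): centre of the mouth of the tail jaw's vertical pin hole, 45 mm above the bench. 12 mm wide, 1.5 mm chamfer, through the jaw's flat top (12 mm thick, 46 mm across the bar, 50 mm along it); the bar is 1 mm below that, free space under the bar. A pin resting on the bar has its lower end 13 mm below the mouth; fully home (collar on the jaw) 40 mm below
- soundbox: loose hexagonal wooden tube, 120 mm long, 91 mm wide, 80 mm high, 0.32 kg, lying along the bar on its +x side between the jaws; the pinned tail jaw stays 5 to 23 mm from it. Origin: centre of its underside. Leave it
- glue_jar: loose glass jar with a tin lid, 67 mm wide, 90 mm high, near the tail end of the bar. Origin: centre of its underside. Leave it

How it is judged:
On the way:
1. the pin stands in the tail jaw's hole (horizontal distance between pin and slide_hole below 0.004 m and z of pin in the frame of slide_hole below -0.004 m and angle between pin's own z axis and vertical below 0.15 rad), for 0.1 s.
At the end, for the whole second after the job is handed in: Pin released, at rest, upright within 7 degrees in the tail jaw's hole, lower end at least 37 mm below the hole's mouth and within 3.5 mm of its axis, so it passes through the bar; joint tail_slide 0.029 to 0.051; soundbox within 10 mm of its start (horizontal distance between pin and slide_hole below 0.0035 m and z of pin in the frame of slide_hole below -0.037 m and angle between pin's own z axis and vertical below 0.12 rad and value of joint tail_slide between 0.029 and 0.051 m and linear speed of pin below 0.02 m/s and distance of soundbox from where it was at the start of the episode below 0.01 m); the robot touches nothing.
It fails at once if the soundbox is pushed more than 10 mm from its place (distance of soundbox from where it was at the start of the episode above 0.01 m).
It fails at once if the glue jar is knocked more than 20 mm from its place (distance of glue_jar from where it was at the start of the episode above 0.02 m).
It also fails if it takes over 61 s, if anything falls off the work surface, if the arm or the gripper's body presses on something with over 40 N, if the wrist force passes 120 N, or if a joint passes its speed limit or range.

## Working session

There is one attempt and no reset: what is moved stays moved. The work goes in short steps, Python scripts to look and compute and a tool call to move; the robot and the scene stay as the last step left them, time stands still between calls to the robot, and variables do not carry over. Pictures are saved under pics/ and viewed, at most 10 in all, crops included, and the job is handed in when it is done.

Besides the shell and the picture viewer there is one more tool, called after "Emit:" by a JSON object that holds its "op" and its "data", one argument or row to a line. move_arm: Moves the arm, as the interface text tells. Its arguments: {"type":"object","properties":{"rows":{"type":"string"},"squeeze":{"type":"number"}},"required":["rows"]}

```bash
mkdir -p pics; cat > h.py <<'E'
import numpy as np,cv2
from station import arm
def px2plane(cm,u,v,z):
    K=cm["mtx"];k1=cm["k1"];T=np.array(cm["camera_from_world"])
    xd=(u-K[0][2])/K[0][0];yd=(v-K[1][2])/K[1][1]
    x,y=xd,yd
    for _ in range(20):
        s=1+k1*(x*x+y*y);x,y=xd/s,yd/s
    R=T[:3,:3];c=-R.T@T[:3,3];d=R.T@np.array([x,y,1])
    return c+d*(z-c[2])/d[2]
def cloud(cm,depth):
    K=np.array(cm["mtx"]);T=np.array(cm["camera_from_world"])
    v,u=np.mgrid[0:400,0:640]
    xd=(u-K[0,2])/K[0,0];yd=(v-K[1,2])/K[1,1];x,y=xd,yd
    for _ in range(20):
        s=1+cm["k1"]*(x*x+y*y);x,y=xd/s,yd/s
    P=np.stack([x*depth,y*depth,depth],-1)
    return (P-T[:3,3])@T[:3,:3]
E
python3 - <<'E'
from h import *
for n in("scene","top"):
    im,d=arm.grab_frame(n);cv2.imwrite(f"pics/{n}0.png",im);np.save(f"{n}0.npy",d)
    cm=arm.camera_model(n);T=np.array(cm["camera_from_world"]);print(n,cm["k1"],-T[:3,:3].T@T[:3,3],np.array(cm["mtx"]).tolist())
print(arm.get_state(),arm.finger_overhang)
E
```

```text
scene -0.06296035571825964 [0.14142662 0.37512008 0.68830157] [[440.6185247317018, 0.0, 326.97433922372403], [0.0, 440.6185247317018, 190.17392961356168], [0.0, 0.0, 1.0]]
top -0.08438918863579044 [ 0.38922704 -0.1141381   0.92453468] [[401.1098135040158, 0.0, 318.0695183045425], [0.0, 401.1098135040158, 199.33749071006872], [0.0, 0.0, 1.0]]
{'t': 0.1, 'q': array([ 1.44310832e+00,  3.59301094e-01,  1.11414690e-02, -2.82724443e-04,
       -1.22412212e+00, -2.88086523e-01]), 'qd': array([ 0.00060426, -0.00061933,  0.00234108,  0.00153496, -0.00029195,
        0.00142702]), 'joint_efforts': array([-2.54813829e-03, -5.84162772e+01,  2.93746394e+01,  7.01556042e+00,
        1.00891685e-02, -5.57724218e-05]), 'eef_pos': array([0.27248278, 0.61702274, 0.19762631]), 'ee_rot': array([ 3.14009293e+00, -1.67227907e-04, -4.15870663e-01]), 'force': array([-0.30829231, -0.01734256, -0.56291697]), 'moment': array([ 0.0534833 , -0.04027359,  0.03261987]), 'gripper_force': 0.0, 'width': 0.08761333878157757} 0.008
```

View pics/scene0.png

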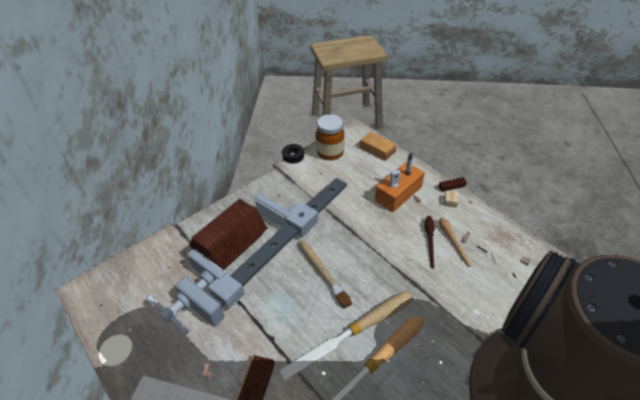

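View pics/top0.png

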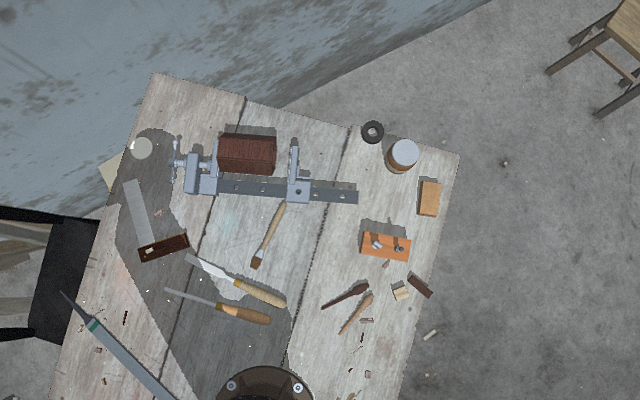

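The scene view shows the soundbox at about (228,235), jaw at (300,215), block at (400,187) and jar at (330,138). The top view shows the jaw hole near (298,192), block at (386,246), its two uprights at about (376,244) and (398,248), and the jar at (402,155). Next: a zoomed crop and height data.

```bash
python3 - <<'E'
from h import *
im=cv2.imread("pics/top0.png");d=np.load("top0.npy");cm=arm.camera_model("top")
a=cv2.resize(im[125:215,260:370],None,fx=6,fy=3*2,interpolation=cv2.INTER_CUBIC)[:, :]
b=cv2.resize(im[210:270,350:420],None,fx=6,fy=6,interpolation=cv2.INTER_CUBIC)
a=cv2.resize(a,(440,360));b=cv2.resize(b,(350,300));c=np.zeros((360,790,3),np.uint8);c[:,:440]=a;c[:300,440:]=b
cv2.imwrite("pics/c1.png",c)
P=cloud(cm,d)
def p(u,v,z):print((u,v),px2plane(cm,u,v,z).round(4),'cloud',P[v,u].round(4))
for u,v,z in [(298,192,.045),(376,244,.12),(398,248,.1),(386,255,.045),(402,155,.09),(250,200,.032),(350,197,.032),(247,153,.08)]:p(u,v,z)
hsv=cv2.cvtColor(im,cv2.COLOR_BGR2HSV)
z=P[...,2];
m=((z>.04)&(z<.05)&(hsv[...,1]>120)).astype(np.uint8);m[:215]=0;m[265:]=0;m[:,:350]=0;m[:,420:]=0
Q=P[m>0];r=cv2.minAreaRect(np.float32(Q[:,:2]*1000));print("block",r,len(Q))
for lo,hi in((.06,.09),(.09,.14)):
  m=(z>lo)&(z<hi);m[:215]=0;m[265:]=0;m[:,:350]=0;m[:,420:]=0
  n,l,s,cc=cv2.connectedComponentsWithStats(m.astype(np.uint8))
  for i in range(1,n):print(lo,s[i],cc[i],P[l==i].mean(0).round(4),P[l==i].min(0).round(3),P[l==i].max(0).round(3))
E
```

```text
(298, 192) [ 0.5048 -0.0661  0.045 ] cloud [ 0.5065 -0.0654  0.0322]
(376, 244) [ 0.3932 -0.2286  0.12  ] cloud [ 0.3934 -0.2338  0.0828]
(398, 248) [ 0.3858 -0.2767  0.1   ] cloud [ 0.3858 -0.28    0.0835]
(386, 255) [ 0.37   -0.2613  0.045 ] cloud [ 0.37   -0.2614  0.044 ]
(402, 155) [ 0.5827 -0.2879  0.09  ] cloud [ 0.5826 -0.2878  0.0904]
(250, 200) [0.4864 0.042  0.032 ] cloud [ 0.4901  0.048  -0.0021]
(350, 197) [ 0.4974 -0.1822  0.032 ] cloud [ 0.4977 -0.1823  0.0303]
(247, 153) [0.583  0.0442 0.08  ] cloud [0.5828 0.0441 0.0808]
block ((389.47662353515625, -260.2422790527344), (104.19998931884766, 47.86890411376953), 80.07582092285156) 798
0.06 [372 241  10   8  50] [376.5 244.5] [ 0.3923 -0.2353  0.0802] [ 0.385 -0.245  0.063] [ 0.4   -0.227  0.086]
0.06 [396 247   4   5  15] [397.4 249. ] [ 0.3836 -0.2801  0.0762] [ 0.379 -0.282  0.062] [ 0.388 -0.279  0.089]
0.09 [399 247   5   5  20] [400.95 248.9 ] [ 0.3841 -0.2834  0.0971] [ 0.38  -0.287  0.09 ] [ 0.388 -0.28   0.101]
```

View pics/c1.png

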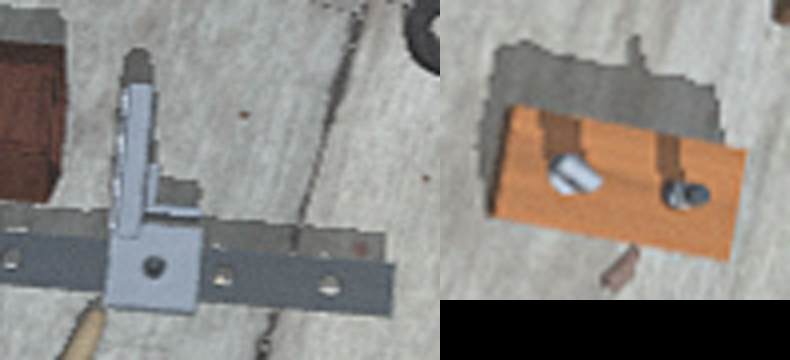

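The crop shows the tab of the pin at the left of the block, with the punch on the right. The jaw hole is at about px (298.2,191.5), and bar holes show at about (263,189.5), (315.8,194.2) and (342.2,196.2), so the hidden hole should lie midway between the first two.

```bash
cat >> h.py <<'E'
from scipy.spatial.transform import Rotation as Ro
def delta(tx,ty,tz,yaw_deg):
    s=arm.get_state();R=Ro.from_euler('xyz',s['ee_rot']);T=Ro.from_euler('xyz',[180,0,yaw_deg],degrees=True)
    rv=(R.inv()*T).as_rotvec(degrees=True);w=np.array([tx,ty,tz])-s['eef_pos']
    print('turn',rv.round(2),'shift now-axes',R.inv().apply(w).round(4),'after-turn axes',T.inv().apply(w).round(4))
E
python3 - <<'E'
from h import *
im=cv2.imread("pics/top0.png");d=np.load("top0.npy");cm=arm.camera_model("top");P=cloud(cm,d)
hsv=cv2.cvtColor(im,cv2.COLOR_BGR2HSV)
g=cv2.cvtColor(im,cv2.COLOR_BGR2GRAY).astype(float)
def cen(u,v,sign,r=4):
    w=g[v-r:v+r+1,u-r:u+r+1];w=sign*(w-np.median(w));w=np.clip(w-12,0,None)
    yy,xx=np.mgrid[v-r:v+r+1,u-r:u+r+1];return (w*xx).sum()/w.sum(),(w*yy).sum()/w.sum()
H=[]
for n,u,v,s,z in[("jaw",298,191,-1,.045),("h+",263,189,1,.03),("h0",316,194,1,.03),("h-",342,196,1,.03)]:
    a,b=cen(u,v,s);q=px2plane(cm,a,b,z);H.append(q);print(n,a,b,q.round(4))
H=np.array(H);print("gaps",np.diff(H[1:],axis=0),np.linalg.norm(np.diff(H[1:],axis=0),axis=1))
dr=H[1]-H[3];dr/=np.linalg.norm(dr);print("dir",dr,np.degrees(np.arctan2(dr[1],dr[0])),"target",(H[1]+H[2])/2,"travel",((H[1]+H[2])/2-H[0])@dr)
# tab orientation
z=P[...,2];m=(z>.07);m[:215]=0;m[265:]=0;m[:,:350]=0;m[:,390:]=0
Q=P[m];T=Q[Q[:,2]>.08];print(len(T),T.round(3).tolist());print(cv2.minAreaRect(np.float32(T[:,:2]*1000)))
# scene view too
im2=cv2.imread("pics/scene0.png");d2=np.load("scene0.npy");c2=arm.camera_model("scene");P2=cloud(c2,d2)
q=P2.reshape(-1,3);k=(np.abs(q[:,0]-.393)<.02)&(np.abs(q[:,1]+.236)<.02)&(q[:,2]>.065)&(q[:,2]<.1);q=q[k]
print(len(q),q[:,2].max(),cv2.minAreaRect(np.float32(q[:,:2]*1000)))
# heights near jaw
q=P.reshape(-1,3)
for lo,hi in((.05,.07),(.07,.1),(.1,.2)):
    k=(q[:,0]>.48)&(q[:,0]<.62)&(q[:,1]>-.12)&(q[:,1]<0.02)&(q[:,2]>lo)&(q[:,2]<hi)
    if k.any():print(lo,k.sum(),q[k].min(0).round(3),q[k].max(0).round(3))
E
```

```text
jaw 298.0502169869808 191.4556726596404 [ 0.506  -0.0662  0.045 ]
h+ 262.1359649122807 190.7061403508772 [0.5082 0.0157 0.03  ]
h0 314.9469879518072 194.7542168674699 [ 0.5013 -0.1035  0.03  ]
h- 341.97553017944534 196.75530179445352 [ 0.4979 -0.1643  0.03  ]
gaps [[-0.0069377  -0.11923466  0.        ]
 [-0.00336677 -0.06080338  0.        ]] [0.11943632 0.06089652]
dir [0.05714148 0.99836609 0.        ] 86.72425008254325 target [ 0.50472783 -0.04388989  0.03      ] travel 0.02215584584983617
45 [[0.389, -0.114, 0.925], [0.4, -0.23, 0.082], [0.4, -0.232, 0.083], [0.389, -0.114, 0.925], [0.397, -0.228, 0.082], [0.397, -0.23, 0.082], [0.397, -0.232, 0.082], [0.398, -0.234, 0.082], [0.398, -0.236, 0.082], [0.395, -0.227, 0.084], [0.395, -0.23, 0.082], [0.395, -0.231, 0.086], [0.395, -0.234, 0.085], [0.395, -0.236, 0.083], [0.396, -0.238, 0.081], [0.389, -0.114, 0.925], [0.393, -0.228, 0.08], [0.393, -0.229, 0.084], [0.393, -0.232, 0.084], [0.393, -0.234, 0.083], [0.393, -0.236, 0.083], [0.393, -0.238, 0.085], [0.393, -0.24, 0.084], [0.394, -0.243, 0.081], [0.391, -0.232, 0.081], [0.391, -0.234, 0.084], [0.391, -0.236, 0.085], [0.391, -0.238, 0.081], [0.391, -0.24, 0.081], [0.391, -0.242, 0.083], [0.389, -0.234, 0.083], [0.389, -0.236, 0.081], [0.389, -0.238, 0.085], [0.389, -0.24, 0.083], [0.389, -0.242, 0.082], [0.389, -0.244, 0.082], [0.387, -0.238, 0.083], [0.387, -0.24, 0.083], [0.387, -0.242, 0.084], [0.387, -0.245, 0.08], [0.385, -0.24, 0.082], [0.389, -0.114, 0.925], [0.389, -0.114, 0.925], [0.389, -0.114, 0.925], [0.389, -0.114, 0.925]]
((394.1837463378906, -179.64892578125), (130.6315460205078, 14.154581069946289), 88.1427230834961)
81 0.08419385921011813 ((391.7656555175781, -234.10060119628906), (19.211170196533203, 9.905865669250488), 60.24820327758789)
0.05 142 [ 0.515 -0.06   0.05 ] [0.62 0.02 0.07]
0.07 356 [ 0.557 -0.011  0.07 ] [0.615 0.02  0.084]
```

```bash
python3 - <<'E'
from h import *
P=cloud(arm.camera_model("top"),np.load("top0.npy"));P2=cloud(arm.camera_model("scene"),np.load("scene0.npy"))
D=np.array([.0571,.9984]);N=np.array([.9984,-.0571])
for p in(P,P2):
    q=p.reshape(-1,3);r=q[:,:2]-[.506,-.0662];a=r@N;b=r@D
    k=(abs(a)<.045)&(abs(b)<.05)&(q[:,2]>.051)&(q[:,2]<.2)
    t=np.c_[a,b,q[:,2]][k]*1000;t=t[np.argsort(t[:,0])].round(0).astype(int);print(len(t),t[:25].tolist())
delta(.50,.25,.2,-125);delta(.3925,-.2355,.16,-125)
E
```

```text
3 [[17, 10, 51], [21, 15, 51], [26, 17, 51]]
0 []
turn [ 5.0000e-02 -8.0000e-02  1.0117e+02] shift now-axes [ 0.3564  0.2438 -0.0019] after-turn axes [ 0.1701 -0.3969 -0.0024]
turn [ 5.0000e-02 -8.0000e-02  1.0117e+02] shift now-axes [0.4542 0.7313 0.0388] after-turn axes [ 0.6295 -0.5873  0.0376]
```

Emit:
{"op": "move_arm", "data": {
  "rows": "0 0 0 0.051 0.035 0 0.03;0 0 0 0.051 0.035 0 0.03;0 0 0 0.051 0.035 0 0.03;0 0 0 0.051 0.035 0 0.03;0 0 0 0.051 0.035 0 0.03;0 0 0 0.051 0.035 0 0.03;0 0 0 0.051 0.035 0 0.03;0 0 10 0 0 0 0.03"
}}

```text
t: 1.1
eef_pos: [0.5016, 0.2454, 0.1982]
ee_rot: [3.141, 0.0, -0.597]
force: [-0.0, 0.3, -0.3]
width: 0.0299
gripper_force: 0.0
```

Emit:
{"op": "move_arm", "data": {
  "rows": "0 0 10 0 0 0 0.03;0 0 10 0 0 0 0.03;0 0 10 0 0 0 0.03;0 0 10 0 0 0 0.03;0 0 10 0 0 0 0.03;0 0 10 0 0 0 0.03;0 0 10 0 0 0 0.03;0 0 10 0 0 0 0.03"
}}

```text
t: 2.1
eef_pos: [0.5, 0.249, 0.1981]
ee_rot: [3.141, -0.001, -1.992]
force: [-0.7, 0.5, -0.1]
width: 0.0298
gripper_force: 0.0
```

```bash
python3 -c "
from h import *
delta(.3925,-.2355,.16,-125)"
```

```text
turn [ 0.02 -0.04 10.84] shift now-axes [ 0.486  -0.1002  0.0383] after-turn axes [ 0.4585 -0.1898  0.0381]
```

Emit:
{"op": "move_arm", "data": {
  "rows": "0 0 10.7 0 0 0 0.03;0 0 0 0.057 -0.0237 0 0.03;0 0 0 0.057 -0.0237 0 0.03;0 0 0 0.057 -0.0237 0 0.03;0 0 0 0.057 -0.0237 0 0.03;0 0 0 0.057 -0.0237 0 0.03;0 0 0 0.057 -0.0237 0 0.03;0 0 0 0.057 -0.0237 0 0.03"
}}

```text
t: 3.1
eef_pos: [0.41, -0.1753, 0.1986]
ee_rot: [-3.141, 0.0, -2.173]
force: [1.6, -0.8, 0.2]
width: 0.0298
gripper_force: 0.0
```

Emit:
{"op": "move_arm", "data": {
  "rows": "0 0 0 0.055 -0.0237 0 0.03;0 0 0 0 0 0.03 0.03;0 0 0 0 0 0 0.03"
}}

```text
t: 3.48
eef_pos: [0.397, -0.2327, 0.1666]
ee_rot: [3.137, -0.002, -2.176]
force: [-0.2, -0.2, 1.4]
width: 0.0297
gripper_force: 0.0
```

```bash
python3 - <<'E'
from h import *
delta(.3925,-.2355,.062,-125)
im,d=arm.grab_frame("scene");cv2.imwrite("pics/s2.png",cv2.resize(im[110:250,320:500],None,fx=4,fy=4,interpolation=cv2.INTER_CUBIC))
E
```

```text
turn [ 0.25 -0.09  0.33] shift now-axes [0.0047 0.0016 0.1046] after-turn axes [0.0048 0.002  0.1046]
```

View pics/s2.png

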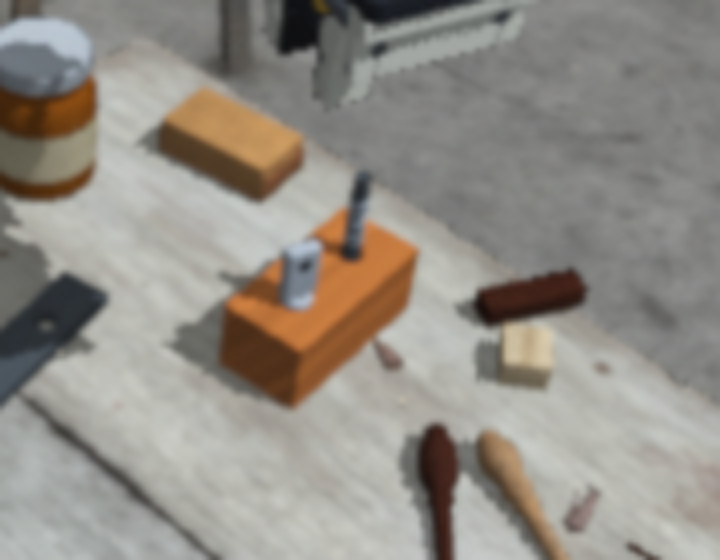

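The pin's tab is at crop (300,270) with the punch behind it at (355,215). The gripper is above, so I'll descend.

Emit:
{"op": "move_arm", "data": {
  "rows": "0 0 0 0.0048 0.002 0.03 0.03;0 0 0 0 0 0.03 0.03;0 0 0 0 0 0.025 0.03;0 0 0 0 0 0.0165 0.03;0 0 0 0 0 0 0.03;0 0 0 0 0 0 0.0;0 0 0 0 0 0 0;0 0 0 0 0 0 0",
  "squeeze": 20
}}

```text
t: 4.53
eef_pos: [0.3953, -0.2352, 0.0676]
ee_rot: [-3.14, 0.0, -2.173]
force: [0.1, -0.5, 0.1]
width: 0.0055
gripper_force: 0.0
```

Emit:
{"op": "move_arm", "data": {
  "rows": "0 0 0 0 0 0 0;0 0 0 0 0 0 0",
  "squeeze": 40
}}

```text
t: 4.78
eef_pos: [0.3948, -0.2352, 0.0671]
ee_rot: [-3.141, 0.0, -2.173]
force: [0.6, -1.3, 0.4]
width: 0.0006
gripper_force: 0.0
```

```bash
python3 - <<'E'
from h import *
im,d=arm.grab_frame("scene");im2,d2=arm.grab_frame("top")
a=cv2.resize(im[110:230,340:460],(480,480),interpolation=cv2.INTER_CUBIC)
b=cv2.resize(im2[190:290,340:420],(320,400),interpolation=cv2.INTER_CUBIC);c=np.zeros((480,800,3),np.uint8);c[:,:480]=a;c[:400,480:]=b
cv2.imwrite("pics/s3.png",c);print(arm.get_state())
for n in("scene","top"):
    cm=arm.camera_model(n);T=np.array(cm["camera_from_world"]);p=T[:3]@[.3948,-.2352,.067,1];print(n,p, np.array(cm["mtx"])@(p/p[2]))
E
```

```text
{'t': 4.875, 'q': array([-1.06822826e-01,  1.39331578e-01, -6.26844660e-01,  2.58584656e-05,
       -8.04609158e-01, -4.95863203e-01]), 'qd': array([ 2.90387428e-04,  3.88020038e-04,  2.90962999e-05,  7.89164972e-05,
       -2.23097623e-04,  3.67696596e-04]), 'joint_efforts': array([ 5.29520097e-03, -3.39639151e+01,  2.24697143e+01,  5.36808282e+00,
       -6.44918604e-03, -5.96620634e-05]), 'eef_pos': array([ 0.39478286, -0.23524013,  0.06697919]), 'ee_rot': array([-3.14157417e+00, -1.11879017e-05, -2.17346443e+00]), 'force': array([-0.75938535,  0.94989044,  0.37054732]), 'moment': array([ 0.08302684, -0.12286418, -0.02400237]), 'gripper_force': 0.0, 'width': 0.00021078342377807562}
scene [ 0.13452382 -0.02743785  0.89657951] [393.08524835 176.68976428   1.        ]
top [0.12253475 0.09377169 0.85220002] [375.7436458 243.4735426   1.       ]
```

View pics/s3.png

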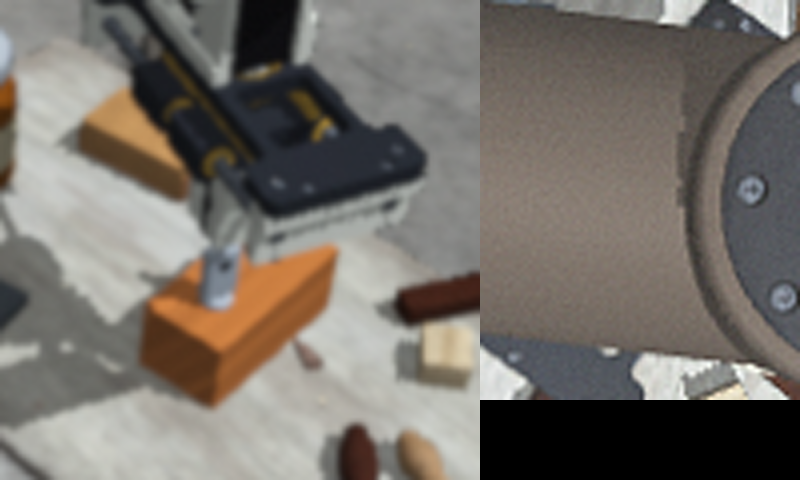

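The fingers (crop ~ (220,215)) closed behind the tab (220,275), so the reported pose and the camera disagree. I'll measure the fingers in the depth image.

```bash
python3 - <<'E'
from h import *
im,d=arm.grab_frame("scene");P=cloud(arm.camera_model("scene"),d)
r=P[110:200,340:460].reshape(-1,3)
d0=np.load("scene0.npy")[110:200,340:460].reshape(-1);dd=d[110:200,340:460].reshape(-1)
k0=(d0-dd>.02)&(dd>0)
for lo in np.arange(.03,.2,.01):
    k=k0&(r[:,2]>=lo)&(r[:,2]<lo+.01)
    if k.sum()>3:print(lo.round(2),k.sum(),r[k].min(0).round(3),r[k].max(0).round(3),np.median(r[k],0).round(3))
k=k0&(r[:,2]<.1)&(r[:,2]>.03);print(r[k].round(3)[:60].tolist())
# block from both views
q=P.reshape(-1,3);h=cv2.cvtColor(im,cv2.COLOR_BGR2HSV).reshape(-1,3)
k=(abs(q[:,2]-.045)<.004)&(h[:,1]>120)&(abs(q[:,0]-.39)<.08)&(abs(q[:,1]+.26)<.1);print(cv2.minAreaRect(np.float32(q[k][:,:2]*1000)))
E
```

```text
0.09 13 [ 0.379 -0.234  0.093] [ 0.413 -0.217  0.1  ] [ 0.396 -0.227  0.099]
0.1 57 [ 0.378 -0.233  0.1  ] [ 0.414 -0.215  0.11 ] [ 0.39  -0.223  0.105]
0.11 59 [ 0.378 -0.233  0.11 ] [ 0.412 -0.214  0.12 ] [ 0.391 -0.225  0.114]
0.12 37 [ 0.38  -0.231  0.12 ] [ 0.406 -0.214  0.13 ] [ 0.389 -0.22   0.125]
0.13 20 [ 0.381 -0.224  0.131] [ 0.398 -0.213  0.139] [ 0.389 -0.217  0.134]
0.16 243 [ 0.3   -0.276  0.16 ] [ 0.487 -0.151  0.17 ] [ 0.339 -0.196  0.166]
0.17 470 [ 0.299 -0.269  0.17 ] [ 0.489 -0.152  0.18 ] [ 0.377 -0.202  0.176]
0.18 565 [ 0.294 -0.264  0.18 ] [ 0.488 -0.148  0.19 ] [ 0.385 -0.211  0.184]
0.19 394 [ 0.294 -0.25   0.19 ] [ 0.478 -0.148  0.2  ] [ 0.358 -0.205  0.196]
[[0.413, -0.234, 0.099], [0.407, -0.23, 0.1], [0.406, -0.229, 0.098], [0.404, -0.23, 0.095], [0.399, -0.225, 0.099], [0.401, -0.229, 0.093], [0.396, -0.222, 0.098], [0.392, -0.22, 0.099], [0.381, -0.227, 0.099], [0.379, -0.228, 0.099], [0.386, -0.219, 0.1], [0.384, -0.221, 0.1], [0.386, -0.217, 0.099]]
((388.1434326171875, -258.40069580078125), (104.86858367919922, 50.62776565551758), 79.87854766845703)
```

The fingers' tips are really at z≈0.094 and the body at 0.16, about 35 mm above what the pose reading implies. The horizontal position agrees. I'll open and go down another 38 mm, watching the force.

Emit:
{"op": "move_arm", "data": {
  "rows": "0 0 0 0 0 0 0.03;0 0 0 0 0 0 0.03;0 0 0 0 0 0 0.03;0 0 0 0 0 0.01 0.03;0 0 0 0 0 0.01 0.03;0 0 0 0 0 0.008 0.03;0 0 0 0 0 0 0.03"
}}

```text
t: 5.8
eef_pos: [0.3941, -0.2351, 0.038]
ee_rot: [3.14, -0.001, -2.173]
force: [-0.2, -0.6, 0.4]
width: 0.0299
gripper_force: 0.0
```

```bash
python3 - <<'E'
from h import *
im,d=arm.grab_frame("scene");P=cloud(arm.camera_model("scene"),d);print(arm.get_state()['eef_pos'],arm.get_state()['force'])
r=P[110:200,340:460].reshape(-1,3)
d0=np.load("scene0.npy")[110:200,340:460].reshape(-1);dd=d[110:200,340:460].reshape(-1)
k0=(d0-dd>.02)&(dd>0)
for lo in np.arange(.03,.2,.01):
    k=k0&(r[:,2]>=lo)&(r[:,2]<lo+.01)
    if k.sum()>3:print(lo.round(2),k.sum(),r[k].min(0).round(3),r[k].max(0).round(3),np.median(r[k],0).round(3))
E
```

```text
[ 0.39452262 -0.235183    0.0385155 ] [-0.82359187  0.44427837 -0.55141503]
0.06 15 [ 0.371 -0.242  0.065] [ 0.424 -0.21   0.07 ] [ 0.409 -0.237  0.068]
0.07 47 [ 0.371 -0.242  0.07 ] [ 0.425 -0.206  0.08 ] [ 0.386 -0.217  0.074]
0.08 38 [ 0.371 -0.241  0.08 ] [ 0.425 -0.207  0.089] [ 0.384 -0.215  0.084]
0.09 27 [ 0.371 -0.241  0.09 ] [ 0.424 -0.207  0.1  ] [ 0.379 -0.211  0.095]
0.1 21 [ 0.37  -0.242  0.1  ] [ 0.425 -0.204  0.11 ] [ 0.377 -0.209  0.104]
0.12 15 [ 0.411 -0.242  0.12 ] [ 0.419 -0.234  0.129] [ 0.413 -0.24   0.125]
0.13 219 [ 0.299 -0.275  0.131] [ 0.489 -0.153  0.14 ] [ 0.341 -0.195  0.137]
0.14 379 [ 0.299 -0.268  0.14 ] [ 0.487 -0.152  0.15 ] [ 0.385 -0.204  0.146]
0.15 574 [ 0.294 -0.262  0.15 ] [ 0.493 -0.148  0.16 ] [ 0.376 -0.215  0.155]
0.16 375 [ 0.294 -0.253  0.16 ] [ 0.491 -0.148  0.17 ] [ 0.357 -0.21   0.167]
0.17 1155 [ 0.294 -0.28   0.17 ] [ 0.494 -0.148  0.18 ] [ 0.348 -0.207  0.174]
0.18 221 [ 0.365 -0.246  0.18 ] [ 0.447 -0.204  0.19 ] [ 0.398 -0.228  0.184]
0.19 157 [ 0.365 -0.248  0.19 ] [ 0.448 -0.205  0.2  ] [ 0.387 -0.228  0.195]
```

Emit:
{"op": "move_arm", "data": {
  "rows": "0 0 0 0 0 0.007 0.03;0 0 0 0 0 0.005 0.03;0 0 0 0 0 0 0.0;0 0 0 0 0 0 0;0 0 0 0 0 0 0;0 0 0 0 0 0 0;0 0 0 0 0 0 0",
  "squeeze": 20
}}

```text
t: 6.72
eef_pos: [0.3949, -0.2352, 0.0271]
ee_rot: [-3.141, 0.0, -2.173]
force: [0.0, -0.7, 1.4]
width: 0.0087
gripper_force: 20.0
```

Gripped (8.7 mm). Lifting, with reported z≈0.027 as the "home" height reference (the block top and jaw top are both at 45 mm).

Emit:
{"op": "move_arm", "data": {
  "rows": "0 0 0 0 0 -0.02 0;0 0 0 0 0 -0.02 0;0 0 0 0 0 -0.02 0;0 0 0 0 0 -0.02 0;0 0 9.8 0 0 0 0;0 0 9.8 0 0 0 0;0 0 9.8 0 0 0 0;0 0 9.8 0 0 0 0",
  "squeeze": 40
}}

```text
t: 7.72
eef_pos: [0.3946, -0.2351, 0.1069]
ee_rot: [3.141, -0.0, -2.863]
force: [-0.5, -0.5, -1.0]
width: 0.0087
gripper_force: 40.0
```

Emit:
{"op": "move_arm", "data": {
  "rows": "0 0 9.8 0 0 0 0;0 0 9.8 0 0 0 0;0 0 0 0 0 0 0"
}}

```text
t: 8.1
eef_pos: [0.3946, -0.2351, 0.1068]
ee_rot: [3.141, -0.0, 3.085]
force: [-1.1, 0.1, -0.8]
width: 0.0086
gripper_force: 40.0
```

```bash
python3 -c "
from h import *
delta(.509,-.067,.107,-183.3)"
```

```text
turn [ 0.01 -0.01  0.04] shift now-axes [-0.1046  0.1744 -0.0002] after-turn axes [-0.1045  0.1744 -0.0002]
```

Emit:
{"op": "move_arm", "data": {
  "rows": "0 0 0 -0.026 0.0435 0 0;0 0 0 -0.026 0.0435 0 0;0 0 0 -0.026 0.0435 0 0;0 0 0 -0.0265 0.044 0 0;0 0 0 0 0 0.015 0;0 0 0 0 0 0 0;0 0 0 0 0 0 0"
}}

```text
t: 8.98
eef_pos: [0.5086, -0.0679, 0.092]
ee_rot: [-3.141, -0.001, 3.084]
force: [-0.2, 1.2, -1.1]
width: 0.0087
gripper_force: 40.0
```

```bash
python3 - <<'E'
from h import *
im,d=arm.grab_frame("scene");cv2.imwrite("pics/s4full.png",im);np.save("s4.npy",d)
print(arm.get_state()['eef_pos'],arm.get_state()['ee_rot'])
cm=arm.camera_model("scene");T=np.array(cm["camera_from_world"])
for q in([.506,-.0662,.045],[.506,-.0662,.07]):
    p=T[:3]@[*q,1];print(np.array(cm["mtx"])@(p/p[2]))
cv2.imwrite("pics/s4.png",cv2.resize(im[150:250,240:360],(720,600),interpolation=cv2.INTER_CUBIC))
E
```

```text
[ 0.5089042  -0.06784074  0.09227766] [-3.14150493e+00  1.17266449e-04  3.08356875e+00]
[300.48184316 213.47528174   1.        ]
[299.79199352 204.78084321   1.        ]
```

View pics/s4.png

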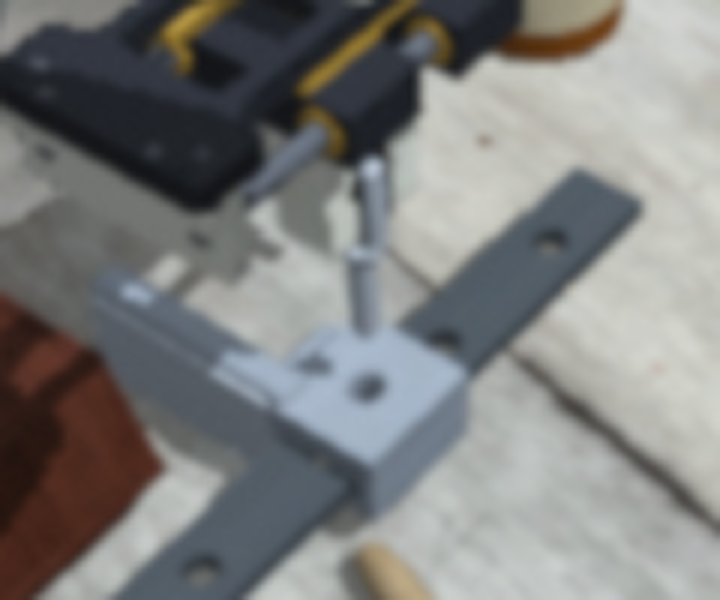

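The pin is held upright just above the jaw: its tip is at crop (368,330) and the jaw hole at (368,387). I'll compute the offset from this frame.

```bash
python3 - <<'E'
from h import *
im=cv2.imread("pics/s4full.png");d=np.load("s4.npy");cm=arm.camera_model("scene");P=cloud(cm,d)
g=cv2.cvtColor(im,cv2.COLOR_BGR2GRAY).astype(float)
w=g[209:220,296:308];w=np.clip(np.median(w)-20-w,0,None);yy,xx=np.mgrid[209:220,296:308]
u,v=(w*xx).sum()/w.sum(),(w*yy).sum()/w.sum();h=px2plane(cm,u,v,.045);print("hole",u,v,h, "darkness",w.max())
T=np.array(cm["camera_from_world"]);c=-T[:3,:3].T@T[:3,3]
q=P.reshape(-1,3);k=(np.hypot(q[:,0]-h[0],q[:,1]-h[1])<.015)&(q[:,2]>.062)&(q[:,2]<.122)
f=(h-c)[:2];f/=np.linalg.norm(f);n=np.array([-f[1],f[0]])
for lo in np.arange(.06,.12,.008):
    r=q[k&(q[:,2]>=lo)&(q[:,2]<lo+.008)]
    if len(r)>2:
        s=(r[:,:2]-h[:2]);a=s@f;b=s@n;print(lo.round(3),len(r),"along",a.min().round(4),np.median(a).round(4),"side",b.min().round(4),b.max().round(4),np.median(b).round(4))
print("f",f,"n",n, "zmin",q[k][:,2].min())
E
```

```text
hole 301.0306976744186 214.23627906976745 [ 0.50394279 -0.06515927  0.045     ] darkness 73.0
0.068 8 along -0.0037 -0.0015 side -0.0032 0.0025 -0.0003
0.076 13 along -0.0051 -0.0021 side -0.0036 0.0042 0.0003
0.084 15 along -0.0046 -0.0021 side -0.0043 0.0037 -0.0019
0.092 19 along -0.0052 -0.0024 side -0.0046 0.005 0.0011
0.1 9 along -0.0039 -0.0023 side -0.0029 0.0045 0.0008
0.108 18 along -0.0088 -0.0058 side -0.0069 0.0061 -0.0004
0.116 9 along -0.0078 -0.0059 side -0.0096 0.0002 -0.0052
f [ 0.63563743 -0.77198773] n [0.77198773 0.63563743] zmin 0.06950675254272133
```

Aligned to within about 2 mm, and the pin's lower end is at 0.07 as predicted. Lowering into the hole.

Emit:
{"op": "move_arm", "data": {
  "rows": "0 0 0 0 0 0.01 0;0 0 0 0 0 0.01 0;0 0 0 0 0 0.004 0;0 0 0 0 0 0.003 0;0 0 0 0 0 0.003 0;0 0 0 0 0 0 0"
}}

```text
t: 9.78
eef_pos: [0.5092, -0.067, 0.0618]
ee_rot: [-3.142, -0.0, 3.084]
force: [0.6, -0.6, -1.0]
width: 0.0087
gripper_force: 40.0
```

Emit:
{"op": "move_arm", "data": {
  "rows": "0 0 0 0 0 0.003 0;0 0 0 0 0 0.003 0;0 0 0 0 0 0.002 0;0 0 0 0 0 0.001 0;0 0 0 0 0 0 0"
}}

```text
t: 10.4
eef_pos: [0.5095, -0.0671, 0.0539]
ee_rot: [-3.141, 0.001, 3.084]
force: [-3.1, 1.5, 10.2]
width: 0.0087
gripper_force: 40.0
```

The pin has touched the bar at exactly the expected height. Now I'll drag the jaw towards the soundbox (tool +y), about 22 mm in all, in small steps near the end.

Emit:
{"op": "move_arm", "data": {
  "rows": "0 0 0 0 0.003 0 0;0 0 0 0 0.003 0 0;0 0 0 0 0.003 0 0;0 0 0 0 0.003 0 0;0 0 0 0 0.003 0 0;0 0 0 0 0.002 0 0;0 0 0 0 0 0 0"
}}

```text
t: 11.28
eef_pos: [0.5107, -0.0511, 0.0538]
ee_rot: [-3.14, 0.001, 3.084]
force: [-0.7, -5.0, 6.7]
width: 0.0089
gripper_force: 40.0
```

Emit:
{"op": "move_arm", "data": {
  "rows": "0 0 0 0 0.001 0 0;0 0 0 0 0 0 0"
}}

```text
t: 11.52
eef_pos: [0.5108, -0.0501, 0.0538]
ee_rot: [-3.14, 0.001, 3.084]
force: [-0.7, -5.6, 6.0]
width: 0.0088
gripper_force: 40.0
```

Emit:
{"op": "move_arm", "data": {
  "rows": "0 0 0 0 0.001 0 0;0 0 0 0 0 0 0"
}}

```text
t: 11.78
eef_pos: [0.5109, -0.0486, 0.0536]
ee_rot: [-3.141, 0.001, 3.084]
force: [0.7, -4.7, 3.8]
width: 0.0087
gripper_force: 40.0
```

Emit:
{"op": "move_arm", "data": {
  "rows": "0 0 0 0 0.001 0 0;0 0 0 0 0 0 0"
}}

```text
t: 12.02
eef_pos: [0.5108, -0.0469, 0.053]
ee_rot: [3.141, 0.001, 3.084]
force: [0.7, -3.2, 1.2]
width: 0.0089
gripper_force: 40.0
```

Emit:
{"op": "move_arm", "data": {
  "rows": "0 0 0 0 0.001 0 0;0 0 0 0 0 0 0"
}}

```text
t: 12.28
eef_pos: [0.5108, -0.0458, 0.053]
ee_rot: [3.141, 0.001, 3.084]
force: [2.8, -2.1, 0.6]
width: 0.0087
gripper_force: 40.0
```

Vertical force has gone to zero, so the tip is over the hole. Pressing gently to see.

Emit:
{"op": "move_arm", "data": {
  "rows": "0 0 0 0 0 0.001 0;0 0 0 0 0 0.001 0;0 0 0 0 0 0 0"
}}

```text
t: 12.65
eef_pos: [0.5104, -0.046, 0.0508]
ee_rot: [3.142, -0.0, 3.084]
force: [2.7, -3.1, 0.2]
width: 0.0088
gripper_force: 40.0
```

Emit:
{"op": "move_arm", "data": {
  "rows": "0 0 0 0 0.0005 0 0;0 0 0 0 0 0.0005 0;0 0 0 0 0 0 0"
}}

```text
t: 13.02
eef_pos: [0.5105, -0.0455, 0.0505]
ee_rot: [3.142, 0.0, 3.084]
force: [2.0, -2.4, 0.1]
width: 0.0086
gripper_force: 40.0
```

Emit:
{"op": "move_arm", "data": {
  "rows": "0 0 0 0 0.0005 0.002 0;0 0 0 0 0 0.002 0;0 0 0 0 0 0.002 0;0 0 0 0 0 0 0"
}}

```text
t: 13.52
eef_pos: [0.5104, -0.0451, 0.0441]
ee_rot: [-3.142, -0.0, 3.083]
force: [2.7, -2.8, -2.0]
width: 0.009
gripper_force: 40.0
```

Emit:
{"op": "move_arm", "data": {
  "rows": "0 0 0 0 0 0.003 0;0 0 0 0 0 0.003 0;0 0 0 0 0 0 0"
}}

```text
t: 13.9
eef_pos: [0.5104, -0.0451, 0.0381]
ee_rot: [-3.142, -0.0, 3.083]
force: [4.5, -3.2, -3.2]
width: 0.0085
gripper_force: 40.0
```

Emit:
{"op": "move_arm", "data": {
  "rows": "0 0 0 -0.0005 0 0.003 0;0 0 0 0 0 0.003 0;0 0 0 0 0 0.003 0;0 0 0 0 0 0.0015 0;0 0 0 0 0 0 0"
}}

```text
t: 14.52
eef_pos: [0.5107, -0.0451, 0.0276]
ee_rot: [-3.142, -0.001, 3.083]
force: [0.2, -0.9, -2.0]
width: 0.0089
gripper_force: 40.0
```

Emit:
{"op": "move_arm", "data": {
  "rows": "0 0 0 0 0 0.001 0;0 0 0 0 0 0 0"
}}

```text
t: 14.78
eef_pos: [0.5108, -0.0451, 0.0271]
ee_rot: [-3.142, -0.0, 3.084]
force: [-0.9, -0.5, 2.6]
width: 0.0087
gripper_force: 40.0
```

Collar contact at z 0.027, the home height. Pressing slightly more, then releasing and retreating.

Emit:
{"op": "move_arm", "data": {
  "rows": "0 0 0 0 0 0.001 0;0 0 0 0 0 0 0"
}}

```text
t: 15.02
eef_pos: [0.5109, -0.0451, 0.027]
ee_rot: [-3.141, 0.0, 3.084]
force: [-4.6, 0.7, 12.9]
width: 0.0087
gripper_force: 40.0
```

Emit:
{"op": "move_arm", "data": {
  "rows": "0 0 0 0 0 -0.001 0;0 0 0 0 0 0 0.03;0 0 0 0 0 0 0.03;0 0 0 0 0 0 0.03;0 0 0 0 0 -0.01 0.03;0 0 0 0 0 -0.04 0.03;0 0 0 0 0 -0.05 0.03;0 0 0 0 0 -0.05 0.03"
}}

```text
t: 16.02
eef_pos: [0.5108, -0.0452, 0.1792]
ee_rot: [-3.142, 0.0, 3.084]
force: [0.9, -0.2, 0.3]
width: 0.0298
gripper_force: 0.0
```

Emit:
{"op": "move_arm", "data": {
  "rows": "0 0 0 -0.05 0 0 0.03;0 0 0 -0.05 0 0 0.03;0 0 0 0 0.06 0 0.03;0 0 0 0 0.06 0 0.03;0 0 0 0 0 0 0.03"
}}

```text
t: 16.65
eef_pos: [0.6181, 0.0723, 0.1772]
ee_rot: [3.141, 0.0, 3.087]
force: [-0.1, -1.1, -0.5]
width: 0.03
gripper_force: 0.0
```

```bash
python3 - <<'E'
from h import *
im,d=arm.grab_frame("scene");P=cloud(arm.camera_model("scene"),d)
q=P.reshape(-1,3);k=(np.hypot(q[:,0]-.507,q[:,1]+.044)<.014)&(q[:,2]>.06)&(q[:,2]<.15);print(k.sum(),q[k][:,2].max(),np.median(q[k],0))
cv2.imwrite("pics/s5.png",cv2.resize(im[140:260,220:380],(720,540),interpolation=cv2.INTER_CUBIC))
E
```

```text
101 0.08327304004793516 [ 0.50379072 -0.03998013  0.07585226]
```

View pics/s5.png

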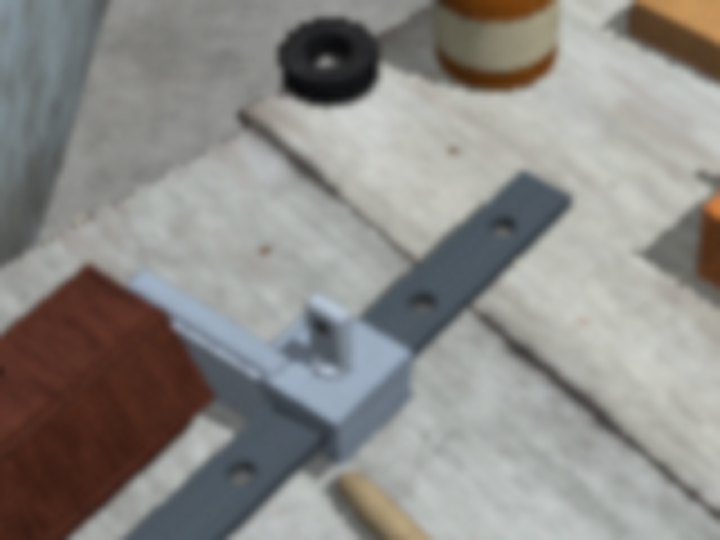

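The pin stands upright in the jaw with its collar seated (crop (325,345), top at 0.083 m). The gripper is clear, and the soundbox and jar look undisturbed.

```bash
python3 -c "
from station import arm
print(arm.job_done())"
```

```text
the job is handed in; nothing more can be done
None
```

The jaw is pinned at the next bar hole with the pin fully home (collar on the jaw, top at 0.083 m), the gripper is clear, and the job was handed in at about 17 s; no verdict came back.

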